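# Lock the lamp-house hatch with its push-and-turn stud

### The job

The lamp in the microscope's lamp house has been changed and its hatch only needs locking. Take the flat-blade screwdriver from its stand, set the bit in the slot of the hatch's sprung stud, push it gently down (about 10 N is plenty) and, keeping it pushed, turn it a quarter turn clockwise until the slot points to the dark marks on the hatch and the stud springs back up latched. Then stand the screwdriver fully home in its own stand again and let go, leaving everything else where it is.

Things in the scene. Friction and masses are not known exactly. Their poses are not given: they have to be found in the camera images.
- driver: flat-blade screwdriver, bit down in its stand, 0.12 kg (+-20 %). Origin at the bit's tip, z up the tool. Square black handle 26 x 26 mm (sides face its x and y), 60 to 135 mm above the tip; its flat lower end rests on the stand's top. Below it a round shaft, 8 mm thick. Blade 12 mm wide along the driver's x, 2 mm thick, 14 mm tall; the last 2 mm narrow to 11.4 x 1.4 mm
- driver_stand: the driver's stand, fixed: grey block 70 x 70 x 75 mm, in the middle of its top a round hole 16 mm in diameter, 68 mm deep, rim chamfered by 2 mm; origin at the centre of its underside, z up. With the driver home its tip is 15 mm above this origin. An identical stand holds the round-handled probe
- lamp_house: the microscope's lamp house, fixed: off-white box 170 (x) x 130 (y) x 55 mm high, origin at the centre of its underside, z up. On the hatch on its top, 20 mm to -x of the origin, stands a round metal collar 34 mm over its flared rim. Two short dark bars on the hatch, one each side of the collar, both along the house's x, mark the slot's locked direction
- collar_rim (a point): centre of the collar's top rim, 94 mm above the bench, fixed to the lamp house with its axes. Inside, the collar is a funnel 24 mm wide at the rim, narrowing over 6 mm of depth to a bore 14 mm in diameter that holds the stud's head. The head's top face lies somewhere from 6 to 20 mm below the rim (differs each time, not measured: feel for it)
- stud_press (a joint): how far the steel stud is pushed down, m: 0 up, 0.005 at its hard stop. Its spring gives 4 N at 0 and 1 N more per mm (9 N at the stop). With less than 3.5 mm (7.5 N) a hidden lug behind a tooth bars it from turning past about 0.33 rad; from 3.5 mm to the stop it turns freely. The stud breaks if the driver's contact force on it exceeds 20 N
- stud_turn (a joint): how far the stud is turned, rad, clockwise from above. Its head has one straight slot right across, 3.8 mm wide, 5 mm deep: along the lamp house's y at 0 (open), along its x at 1.571 (locked, hard stop). It starts at 0 to 0.25; friction about 0.03 N m. From about 1.37 on the lug is past the tooth and the stud springs up when let go: latched
- probe: bystander, standing in the other stand: slim probe with a round black handle 22 mm in diameter and 85 mm long on a 5 mm round steel rod 60 mm long; origin at the rod's tip, z up along the rod
- reagent_bottle: bystander: glass bottle with a cap, 60 mm in diameter, 130 mm high; origin at the centre of its underside
- beaker: bystander: open glass beaker, 68 mm in diameter, 85 mm high; origin at the centre of its underside
- petri_dish: bystander: flat closed dish, 86 mm in diameter, 16 mm high; origin at the centre of its underside
- slide_box: bystander: white closed box for glass slides, 80 x 60 x 35 mm; origin at the centre of its underside
- objective: bystander: steel microscope objective standing on its narrow end, 26 mm in diameter, 47 mm high; origin at the centre of its underside
- tape_roll: bystander: roll of paper tape lying flat, 72 mm in diameter, 18 mm high; origin at the centre of its underside
There are look-alikes about, which are no part of the job. Leave any blue look-alike of the driver alone.

How it is judged:
By the outcome, as a careful person would: the job done as asked, in the order asked, and still so for the second after the job is handed in, with the robot touching nothing.
It also fails if it takes over 72 s, if anything falls off the work surface, if the arm or the gripper's body presses on something with over 40 N, if the wrist force passes 120 N, or if a joint passes its speed limit or range.

### The arm

A 6-joint arm with a two-finger parallel gripper is mounted at the origin on the work surface. World frame = base frame: x ahead of the robot, y to its left, z up, the work surface at z = 0. Lengths are in m, angles in rad, forces in N, time in s.
With the tool pointing down it reaches from about 0.275 to 0.85 m from the base axis. Payload 5.2 kg.
Tool frame: the origin (TCP) lies on the centre line of the jaws, within the pads' length; the fingertips stand 22 mm ahead of it and the grasp point (between the pads) lies 3 mm ahead of it; z points along the fingers, y is the line along which they close (so a half turn about z gives the same grasp; the last joint's range is limited). The gripper opens to 85 mm and grips with 20 to 120 N. Pads are 22 mm wide; open, the fingers measure 114 mm over their backs; the gripper's body (76 mm by 85 mm) begins 54 mm behind the grasp point. The pads swing forward as they close: fully open they stand 13 mm farther back than shut.
Start: joints at [-1.399, 0.259, 1.535, -0, 1.348, -0.203], TCP at [0.201, -0.512, 0.217] pointing down, gripper open.
Joint ranges: [-3.14, 3.14], [-0.91, 2.08], [0.19, 2.58], [-1.22, 4.36], [0.22, 2.71], [-3.12, 3.12]. Speed limits (rad/s): [2.57, 2.57, 3.14, 3.14, 3.14, 3.14].

### API

Orientations are given as [roll, pitch, yaw] about the fixed x, y, z axes, in that order (R = Rz(yaw) Ry(pitch) Rx(roll)).
In Python, from station import sensors, camera, calibration, job gives the robot as it stands.
- The arm moves only by the tool servo_tool, never from a script. Its argument "increments" is a list of rows, each an object with "delta_pos": the shift along the tool's x, y, z in shares of 0.5 m (1.0 is 0.5 m), a list of three; "dr": the turn, a rotation vector about the tool's x, y, z in a scale on which 1.0 is 180 degrees, a list of three; "claw": the opening, from 0 (shut) to 1 (fully open). A call has exactly 5 rows; each row is the pose to reach, as a shift and turn from the pose commanded when the call began, along the tool's axes at that moment; what a row does not reach only later rows make up. A row lasts 1/8 s, in which the tool goes at most 62.5 mm and 10.7 degrees, less where a joint would pass 70% of its speed; a pose out of reach is approached as far as the arm can. Shift and turn numbers lie between -1 and 1, and a call with a number outside is refused. A call with a gripper value outside its range is refused whole. The fingers move at their own pace and stop on an object; the grip force is fixed at half the most. Time passes only in rows, so rows that repeat a pose let the fingers close, or fill a call up. It gives the time, the measured TCP pose, the force, the opening and the grip force at its end, in the units of the state.
- sensors.read_state(): the state, without advancing time (a new reading comes with each control period).
- camera(name): name is "scene" or "top" or "wrist"; returns the picture (400x640x3 uint8, red, green, blue); there is no depth.
- calibration(name): a dict with "fov_y" (degrees; the focal length in pixels is half the picture's height over the tangent of half this angle, whatever the lens; pixels are square), "cx", "cy" (the principal point, pixels), "R" (3x3) and "t" (3): a world point X has camera coordinates R X + t. Camera axes: x right, y down, z forward; pixel columns grow to the right and rows downward; lengths in m; the calibration is good to about 2 mm. The wrist camera is an equidistant fisheye: a pixel r from the principal point sees the ray r / f radians off the axis. A picture is of the moment at which its call begins: read the wrist's pose just before it. calibration takes no time and is no camera call; for the wrist camera it gives the pose at the moment of the call.
- job.hand_in(): hands the job in; it is judged then, once.
The state is a dict: "t": time; "joints": joint angles; "qd": joint speeds; "effort": joint torques, N m; "tool_pos": TCP position; "orientation": TCP orientation; "force": force on the tool from outside, world axes, zero at the start; "torque": the same for the moment, N m; "opening": finger opening in m; "gripper_force": force on a finger pad.
Only numpy, scipy, OpenCV 4.12 (cv2) and the standard library are available. Lean on these libraries where they do the work, as an engineer would, in place of code of your own. Each camera call takes 0.05 s, during which the arm holds its last target. There are 200 camera calls.

## Working session

There is one attempt and no reset: what is moved stays moved. The work goes in short steps, Python scripts to look and compute and a tool call to move; the robot and the scene stay as the last step left them, time stands still between calls to the robot, and variables do not carry over. Pictures are saved under pics/ and viewed, at most 12 in all, crops included, and the job is handed in when it is done.

Besides the shell and the picture viewer there is one more tool, called after "Emit:" as name(argument=value, ...) on one line, values as JSON. servo_tool: Moves the arm, as the interface text tells. Its arguments: {"type":"object","properties":{"increments":{"type":"array"}},"required":["increments"]}

```bash
mkdir -p pics; python3 - <<'E'
from station import sensors,camera,calibration
import cv2,numpy as np
print(sensors.read_state())
ims=[]
for n in("scene","top"):
    im=camera(n)[:,:,::-1]; cv2.imwrite(f"pics/{n}0.png",im); c=calibration(n); print(n,c); 
E
```

```text
{'t': 0.0, 'joints': array([-1.39880716e+00,  2.59326265e-01,  1.53614192e+00, -2.18067486e-06,
        1.34801554e+00, -2.02816060e-01]), 'qd': array([-8.55499874e-04, -3.23846550e-04,  5.30179677e-04, -5.71939160e-05,
       -5.95664351e-04, -3.25939587e-04]), 'effort': array([ 7.97993744e-04, -4.46030188e+01, -2.90573984e+01, -2.64794471e-04,
        1.16772301e-02,  2.26987419e-05]), 'tool_pos': array([ 0.20126024, -0.51122128,  0.21606014]), 'orientation': array([-3.13973992e+00, -3.78831797e-04,  3.74805356e-01]), 'force': array([ 0.46282225, -0.70097224, -0.29062665]), 'torque': array([ 0.0073046 , -0.06116598, -0.03462907]), 'gripper_force': 0.0, 'opening': 0.08550218699033585}
scene {'fov_y': 56.71867403389671, 'cx': 320.0471106065353, 'cy': 201.80635417760314, 'R': array([[ 0.26560438,  0.96401743, -0.01116757],
       [ 0.71219554, -0.20400392, -0.67168438],
       [-0.64979368,  0.17044882, -0.74075325]]), 't': array([-0.1177368 , -0.33506488,  1.27739592])}
top {'fov_y': 54.24635284352264, 'cx': 316.5804563501419, 'cy': 196.37444528290263, 'R': array([[-0.01475354, -0.99988959,  0.00177216],
       [-0.98123965,  0.01413759, -0.19227295],
       [ 0.19222666, -0.00457562, -0.98133989]]), 't': array([-0.02644661,  0.54661577,  0.8377568 ])}
```

View pics/scene0.png

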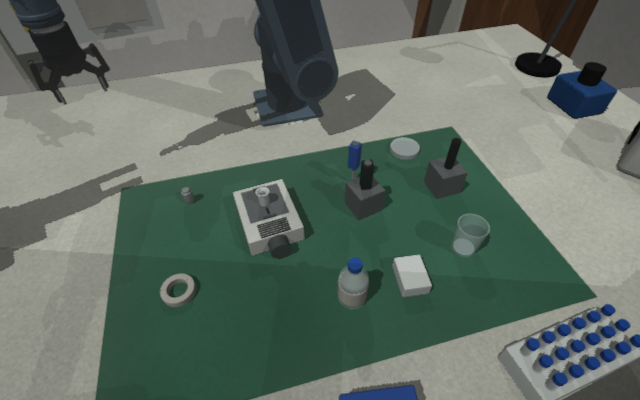

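View pics/top0.png

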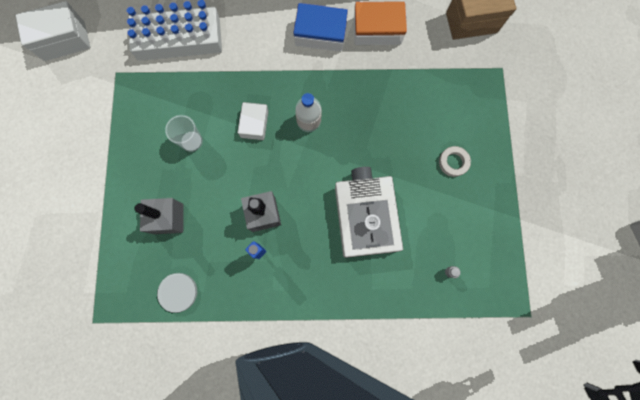

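```bash
python3 - <<'E'
import cv2,numpy as np
s=cv2.imread("pics/scene0.png");t=cv2.imread("pics/top0.png")
def c(im,x,y,w,h,W,H): return cv2.resize(im[y:y+h,x:x+w],(W,H),interpolation=cv2.INTER_CUBIC)
a=np.hstack([c(t,130,185,65,50,390,300),c(t,230,185,65,50,390,300)])
b=np.hstack([c(s,335,130,65,90,217,300),c(s,420,130,65,90,217,300),c(t,330,170,80,90,266,300)])
b=cv2.resize(b,(780,300))
cv2.imwrite("pics/crop0.png",np.vstack([a,b]))
E
```

```text
(no output)
```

View pics/crop0.png

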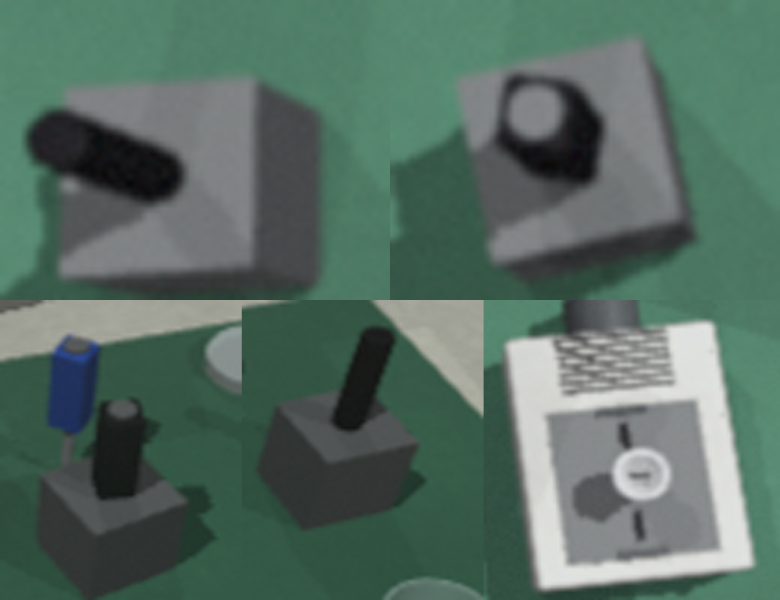

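```bash
cat > h.py <<'E'
import numpy as np,cv2
from station import sensors,camera,calibration
def ray(c,u,v,fish=False):
    f=200/np.tan(np.radians(c["fov_y"]/2)); x,y=(u-c["cx"]),(v-c["cy"])
    if fish:
        r=np.hypot(x,y); th=r/f; d=np.array([x/r*np.sin(th),y/r*np.sin(th),np.cos(th)]) if r>0 else np.array([0,0,1.])
    else: d=np.array([x/f,y/f,1.])
    R=np.array(c["R"]);t=np.array(c["t"]); d=R.T@d
    return -R.T@t,d/np.linalg.norm(d)
def plane(c,u,v,z,fish=False):
    o,d=ray(c,u,v,fish); return o+d*(z-o[2])/d[2]
def tri(rays):
    A=np.zeros((3,3));b=np.zeros(3)
    for o,d in rays:
        P=np.eye(3)-np.outer(d,d);A+=P;b+=P@o
    p=np.linalg.solve(A,b); return p,[np.linalg.norm((np.eye(3)-np.outer(d,d))@(p-o))*1e3 for o,d in rays]
def proj(c,X,fish=False):
    p=np.array(c["R"])@X+np.array(c["t"]); f=200/np.tan(np.radians(c["fov_y"]/2))
    if fish:
        rr=np.hypot(p[0],p[1]); th=np.arctan2(rr,p[2]); return c["cx"]+f*th*p[0]/rr,c["cy"]+f*th*p[1]/rr
    return c["cx"]+f*p[0]/p[2],c["cy"]+f*p[1]/p[2]
E
python3 - <<'E'
from h import *
t=calibration("top");s=calibration("scene");np.set_printoptions(precision=4,suppress=True)
for n,a,b in(("cap",(254.2,203.3),(368.1,162.4)),("collar",(372.5,222.5),(263,191)),("bluecap",(254,252),(355,145))):
    print(n,*tri([ray(t,*a),ray(s,*b)]))
k=lambda x,y:(230+(x-390)/6,185+y/6)
P=[plane(t,*k(*q),.075)for q in((458,77),(640,38),(690,218),(492,265))]
print(np.array(P),np.mean(P,0))
g=lambda x,y:(330+(x-483.6)/3.705,170+(y-300)/3.333)
P=[plane(t,*g(*q),.055)for q in((505,343),(713,322),(753,566),(540,590))]
print(np.array(P),np.mean(P,0))
P=[plane(t,*g(*q),.055)for q in((624,425),(628,446),(638,512),(641,540))];print(np.array(P))
c=calibration("wrist");print(c);print(sensors.read_state()["tool_pos"])
E
```

```text
cap [0.5149 0.0939 0.1521] [np.float64(1.9303642965733216), np.float64(1.930364296573377)]
collar [ 0.4797 -0.1508  0.0935] [np.float64(2.6818382172078516), np.float64(2.681838217207788)]
bluecap [0.4189 0.0968 0.1272] [np.float64(2.102948812180739), np.float64(2.102948812180771)]
[[0.541  0.1329 0.075 ]
 [0.5548 0.0656 0.075 ]
 [0.4872 0.0469 0.075 ]
 [0.471  0.119  0.075 ]] [0.5135 0.0911 0.075 ]
[[ 0.5766 -0.0789  0.055 ]
 [ 0.5896 -0.2084  0.055 ]
 [ 0.4223 -0.2236  0.055 ]
 [ 0.4084 -0.0957  0.055 ]] [ 0.4992 -0.1516  0.055 ]
[[ 0.5184 -0.1502  0.055 ]
 [ 0.504  -0.1521  0.055 ]
 [ 0.4592 -0.1563  0.055 ]
 [ 0.4405 -0.1573  0.055 ]]
{'fov_y': 65.70646984690485, 'cx': 316.23291183835835, 'cy': 201.53457128909528, 'R': array([[ 0.3652, -0.9309, -0.0015],
       [-0.8908, -0.35  ,  0.2898],
       [-0.2703, -0.1046, -0.9571]]), 't': array([-0.5497, -0.0374,  0.3796])}
[ 0.2013 -0.5113  0.2162]
```

Careful with the scale: shifts go in shares of 0.5 m and turns go in shares of 180 degrees. That gives: 245 mm / 500 = 0.49, 196 mm / 500 = 0.392, 16 degrees / 180 = 0.0889.

Emit:
servo_tool(increments=[{"delta_pos":[0.098,-0.058,-0.04],"dr":[0,0,0.0222],"claw":1},{"delta_pos":[0.196,-0.116,-0.08],"dr":[0,0,0.0444],"claw":1},{"delta_pos":[0.294,-0.174,-0.088],"dr":[0,0,0.0667],"claw":1},{"delta_pos":[0.392,-0.234,-0.088],"dr":[0,0,0.0889],"claw":1},{"delta_pos":[0.49,-0.292,-0.088],"dr":[0,0,0.0889],"claw":1}])

```text
t: 0.72
tool_pos: [0.3766, -0.2846, 0.2608]
orientation: [-3.141, -0.0, 0.094]
force: [0.8, -0.7, -0.1]
opening: 0.0853
gripper_force: 0.0
```

To row units: -124 mm / 500 = -0.248, 117 mm / 500 = 0.234.

Emit:
servo_tool(increments=[{"delta_pos":[0.08,-0.084,0],"dr":[0,0,0],"claw":1},{"delta_pos":[0.16,-0.168,0],"dr":[0,0,0],"claw":1},{"delta_pos":[0.234,-0.248,0],"dr":[0,0,0],"claw":1},{"delta_pos":[0.234,-0.248,0],"dr":[0,0,0],"claw":1},{"delta_pos":[0.234,-0.248,0],"dr":[0,0,0],"claw":1}])

```text
t: 1.35
tool_pos: [0.4802, -0.1516, 0.2605]
orientation: [-3.142, 0.001, 0.097]
force: [0.0, -0.2, 0.7]
opening: 0.0854
gripper_force: 0.0
```

```bash
python3 - <<'E'
from h import *
import pickle
c=calibration("wrist");im=camera("wrist")[:,:,::-1];cv2.imwrite("pics/w1.png",im);pickle.dump(c,open("pics/w1.pkl","wb"))
print(sensors.read_state()["tool_pos"],sensors.read_state()["orientation"],proj(c,np.array([.4797,-.152,.094]),True))
E
```

```text
[ 0.4799698  -0.15225041  0.26058712] [-3.14159044e+00  9.46082204e-04  9.51368676e-02] (np.float64(315.98196899616244), np.float64(180.09719648179475))
```

View pics/w1.png

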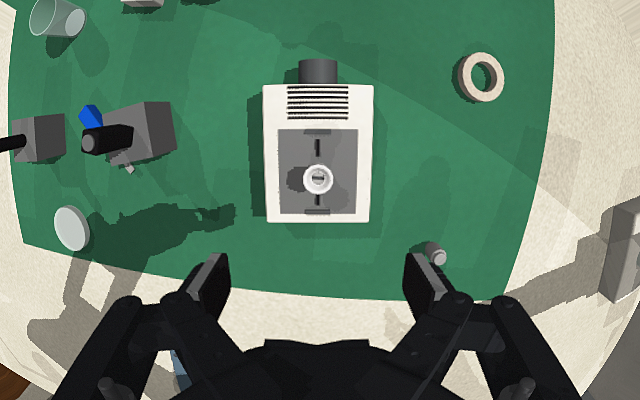

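```bash
python3 - <<'E'
from h import *
import pickle
c=pickle.load(open("pics/w1.pkl","rb"));im=cv2.imread("pics/w1.png");g=cv2.cvtColor(im,cv2.COLOR_BGR2GRAY)
t=calibration("top");tp=cv2.imread("pics/top0.png");gt=cv2.cvtColor(tp,cv2.COLOR_BGR2GRAY)
def rim(g,cx,cy,r,th):
    m=np.zeros_like(g);cv2.circle(m,(cx,cy),r,255,-1)
    b=((g>th)&(m>0)).astype(np.uint8)
    cs,_=cv2.findContours(b,cv2.RETR_EXTERNAL,cv2.CHAIN_APPROX_NONE);k=max(cs,key=cv2.contourArea);return cv2.fitEllipse(k)
print(g[160:200,318],g[179,298:340])
e=rim(g,318,179,22,165);et=rim(gt,372,222,12,165);print(e,et)
p=plane(c,*e[0],.094,True);q=plane(t,*et[0],.094);print(p,q,tri([ray(c,*e[0],True),ray(t,*et[0])]))
cv2.imwrite("pics/w1c.png",cv2.resize(im[135:225,258:378],(800,600),interpolation=cv2.INTER_CUBIC))
# bars
b=((g<60)).astype(np.uint8);b[:138]=0;b[210:]=0;b[:,:310]=0;b[:,327:]=0
n,_,st,ce=cv2.connectedComponentsWithStats(b);print(st,ce)
E
```

```text
[118 121 127 124 206 245 244 225 156 150 168 165 158 165 190 192 137  81
  69 101 186 192 182 161 174 253 228 221 219 218 222 245 254 227 120   1
  20  22  24  19] [ 76  77  76  73  54 215 247 247 239 221 220 225 238 244 129 135 128 126
 123 114 101 101  99  91  73  53 179 193 181 165 169 188 224 245 237 126
 105 110 122 126 126 127]
((317.6315612792969, 178.85971069335938), (29.115949630737305, 29.64836883544922), 82.22486114501953) ((372.3248596191406, 221.72772216796875), (14.798993110656738, 15.230517387390137), 131.61598205566406)
[ 0.48122288 -0.1536276   0.094     ] [ 0.48094193 -0.15312952  0.094     ] (array([ 0.48102963, -0.1534797 ,  0.09284838]), [np.float64(0.18889227551284357), np.float64(0.18889227551284427)])
[[     0      0    640    400 255914]
 [   316    139      3     17     51]
 [   312    177      2      1      2]
 [   322    178      2      2      3]
 [   316    195      4     10     30]] [[319.50079714 199.51092164]
 [317.         147.        ]
 [312.5        177.        ]
 [322.66666667 178.33333333]
 [317.1        199.2       ]]
```

View pics/w1c.png

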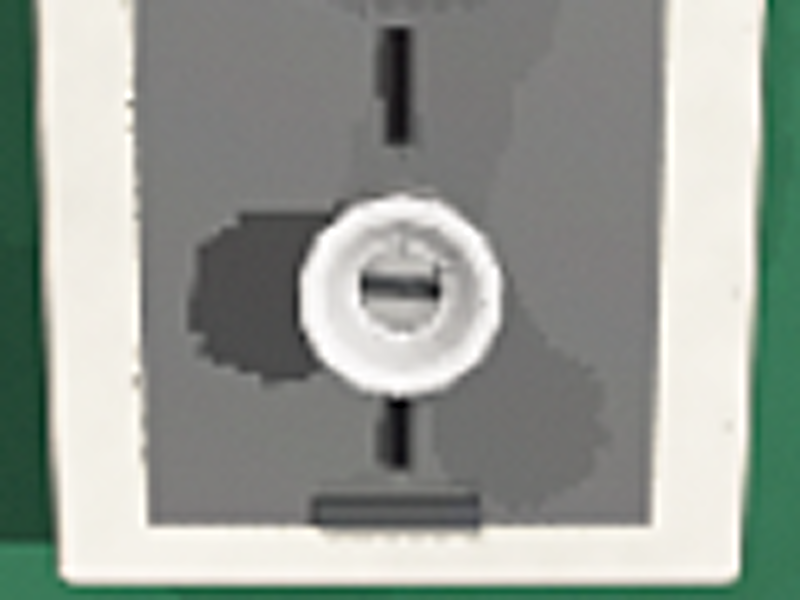

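To row units: -242 mm / 500 = -0.484, -180 mm / 500 = -0.36.

Emit:
servo_tool(increments=[{"delta_pos":[0.028,-0.12,0],"dr":[0,0,0],"claw":1},{"delta_pos":[0.056,-0.24,0],"dr":[0,0,0],"claw":1},{"delta_pos":[0.086,-0.36,0],"dr":[0,0,0],"claw":1},{"delta_pos":[0.116,-0.484,0],"dr":[0,0,0],"claw":1},{"delta_pos":[0.116,-0.484,0],"dr":[0,0,0],"claw":1}])

```text
t: 2.02
tool_pos: [0.515, 0.0971, 0.2609]
orientation: [-3.141, -0.0, 0.099]
force: [0.6, -0.8, 0.5]
opening: 0.0854
gripper_force: 0.0
```

```bash
python3 - <<'E'
from h import *
import pickle
c=calibration("wrist");im=camera("wrist")[:,:,::-1];cv2.imwrite("pics/w2.png",im);pickle.dump(c,open("pics/w2.pkl","wb"))
print(sensors.read_state()["tool_pos"],sensors.read_state()["orientation"],proj(c,np.array([.515,.093,.15]),True))
cv2.imwrite("pics/w2c.png",cv2.resize(im[100:280,200:440],(800,600),interpolation=cv2.INTER_CUBIC))
E
```

```text
[0.51503439 0.09520331 0.26077361] [3.14136808e+00 3.55525629e-04 9.73546608e-02] (np.float64(320.2888325986098), np.float64(194.02965576870136))
```

View pics/w2c.png

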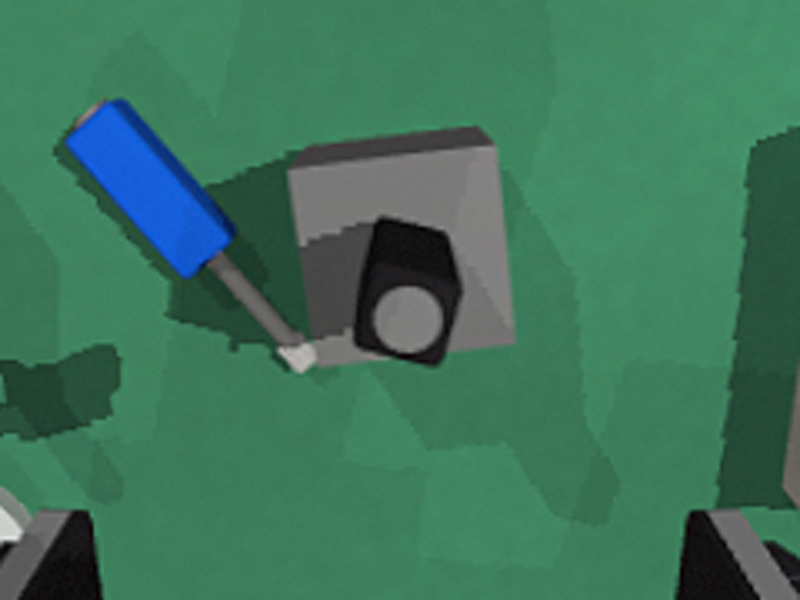

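```bash
python3 - <<'E'
from h import *
import pickle
ims=[]
for n,(x,y,w,h) in(("top",(190,130,160,120)),("scene",(300,110,160,120))):
    im=camera(n)[:,:,::-1]; cv2.imwrite(f"pics/{n}1.png",im)
    o=cv2.imread(f"pics/{n}0.png"); ims.append(np.hstack([cv2.resize(a[y:y+h,x:x+w],(400,300)) for a in (o,im)]))
cv2.imwrite("pics/cmp.png",np.vstack(ims))
E
```

```text
(no output)
```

View pics/cmp.png

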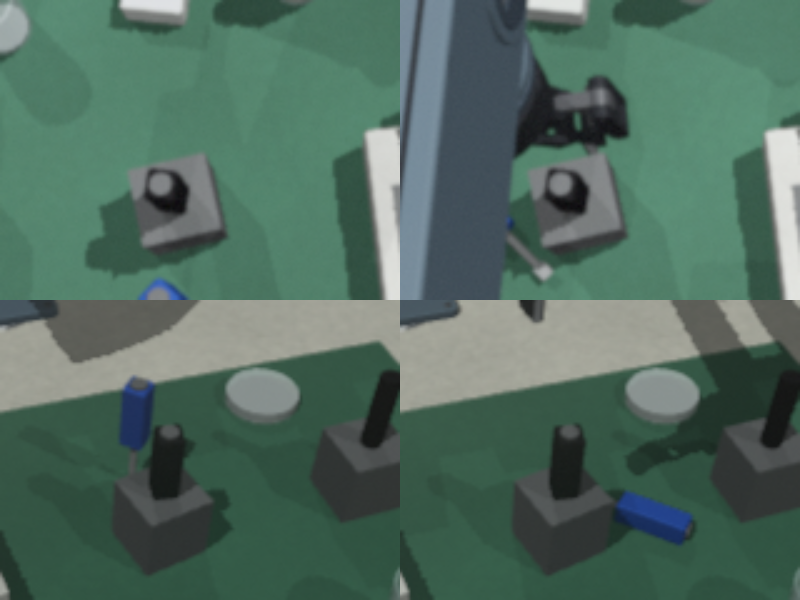

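```bash
python3 - <<'E'
from h import *
import pickle
np.set_printoptions(precision=4,suppress=True)
c=pickle.load(open("pics/w2.pkl","rb"));im=cv2.imread("pics/w2.png");g=cv2.cvtColor(im,cv2.COLOR_BGR2GRAY)
k=lambda x,y:(200+x*.3,100+y*.3)
P=np.array([plane(c,*k(*q),.15,True) for q in((355,345),(438,365),(462,288))]);print(P)
for a,b in((0,1),(1,2)): d=P[b]-P[a];print("edge",np.linalg.norm(d),np.arctan2(d[1],d[0]))
print("centre",(P[0]+P[2])/2)
def disk(g,cx,cy,r,lo=75):
    m=np.zeros_like(g);cv2.circle(m,(cx,cy),r,255,-1)
    b=((g>lo)&(m>0)).astype(np.uint8);cs,_=cv2.findContours(b,cv2.RETR_EXTERNAL,cv2.CHAIN_APPROX_NONE);return cv2.fitEllipse(max(cs,key=cv2.contourArea))
e=disk(g,322,196,12);print(e,plane(c,*e[0],.15,True))
t=calibration("top");gt=cv2.cvtColor(cv2.imread("pics/top0.png"),cv2.COLOR_BGR2GRAY);et=disk(gt,254,203,6);print(et)
print(tri([ray(c,*e[0],True),ray(t,*et[0])]))
# dark contour
b=(g<55).astype(np.uint8);b[:,:290]=0;b[:,350:]=0;b[:150]=0;b[225:]=0
cs,_=cv2.findContours(b,cv2.RETR_EXTERNAL,cv2.CHAIN_APPROX_NONE);kk=max(cs,key=cv2.contourArea)
h=cv2.approxPolyDP(cv2.convexHull(kk),2.5,True)[:,0];print(h)
print(np.array([plane(c,*q,.15,True) for q in h.astype(float)]))
# stand top corners
S=np.array([plane(c,*k(*q),.075,True) for q in((290,170),(495,147),(515,342),(318,366))]);print(S,S.mean(0))
E
```

```text
[[0.5049 0.1045 0.15  ]
 [0.5014 0.0814 0.15  ]
 [0.5237 0.0774 0.15  ]]
edge 0.02337101626789779 -1.7202699047682284
edge 0.022573547088401466 -0.17752787482624344
centre [0.5143 0.091  0.15  ]
((321.95635986328125, 195.42120361328125), (19.179582595825195, 19.94225311279297), 93.94065856933594) [0.5139 0.0914 0.15  ]
((253.57723999023438, 202.7906494140625), (9.166473388671875, 9.547832489013672), 56.01968002319336)
(array([0.5151, 0.0922, 0.1553]), [np.float64(0.6072873370848562), np.float64(0.6072873370849159)])
[[314 165]
 [334 172]
 [338 187]
 [330 209]
 [306 202]
 [308 180]]
[[0.5408 0.1012 0.15  ]
 [0.5363 0.083  0.15  ]
 [0.5231 0.0779 0.15  ]
 [0.5018 0.0827 0.15  ]
 [0.5063 0.1051 0.15  ]
 [0.5268 0.1052 0.15  ]]
[[0.5404 0.132  0.075 ]
 [0.5549 0.0646 0.075 ]
 [0.4881 0.0493 0.075 ]
 [0.4726 0.117  0.075 ]] [0.514  0.0907 0.075 ]
```

To row units: 4 mm / 500 = 0.008, -1 mm / 500 = -0.002, -52.5 degrees / 180 = -0.2917.

Emit:
servo_tool(increments=[{"delta_pos":[-0.002,0.008,0],"dr":[0,0,-0.0583],"claw":1},{"delta_pos":[-0.002,0.008,0],"dr":[0,0,-0.1167],"claw":1},{"delta_pos":[-0.002,0.008,0],"dr":[0,0,-0.175],"claw":1},{"delta_pos":[-0.002,0.008,0],"dr":[0,0,-0.2333],"claw":1},{"delta_pos":[-0.002,0.008,0],"dr":[0,0,-0.2917],"claw":1}])

```text
t: 2.8
tool_pos: [0.5146, 0.0879, 0.2609]
orientation: [3.141, 0.001, 1.014]
force: [-0.6, 0.9, 0.0]
opening: 0.0857
gripper_force: 0.0
```

To row units: -22.5 degrees / 180 = -0.125.

Emit:
servo_tool(increments=[{"delta_pos":[0,0,0],"dr":[0,0,-0.0583],"claw":1},{"delta_pos":[0,0,0],"dr":[0,0,-0.1167],"claw":1},{"delta_pos":[0,0,0],"dr":[0,0,-0.125],"claw":1},{"delta_pos":[0,0,0],"dr":[0,0,-0.125],"claw":1},{"delta_pos":[0,0,0],"dr":[0,0,-0.125],"claw":1}])

```text
t: 3.42
tool_pos: [0.5146, 0.09, 0.2609]
orientation: [-3.142, 0.0, 1.402]
force: [0.0, 0.2, -0.2]
opening: 0.0849
gripper_force: 0.0
```

```bash
python3 - <<'E'
from h import *
import pickle
np.set_printoptions(precision=4,suppress=True)
c=calibration("wrist");im=camera("wrist")[:,:,::-1];cv2.imwrite("pics/w3.png",im);pickle.dump(c,open("pics/w3.pkl","wb"))
g=cv2.cvtColor(im,cv2.COLOR_BGR2GRAY)
s=sensors.read_state();print(s["tool_pos"],s["orientation"])
u,v=map(int,proj(c,np.array([.514,.0912,.15]),True));print(u,v)
m=np.zeros_like(g);cv2.circle(m,(u,v),13,255,-1)
b=((g>75)&(m>0)).astype(np.uint8);cs,_=cv2.findContours(b,cv2.RETR_EXTERNAL,cv2.CHAIN_APPROX_NONE);e=cv2.fitEllipse(max(cs,key=cv2.contourArea));print(e,plane(c,*e[0],.15,True))
c2=pickle.load(open("pics/w2.pkl","rb"));print(tri([ray(c,*e[0],True),ray(c2,321.956,195.42,True)]))
b=(g<55).astype(np.uint8);b[:,:u-35]=0;b[:,u+35:]=0;b[:v-45]=0;b[v+30:]=0
cs,_=cv2.findContours(b,cv2.RETR_EXTERNAL,cv2.CHAIN_APPROX_NONE);kk=max(cs,key=cv2.contourArea)
h=cv2.approxPolyDP(cv2.convexHull(kk),2,True)[:,0];P=np.array([plane(c,*q,.15,True) for q in h.astype(float)]);D=np.roll(P,-1,0)-P
print(np.c_[h,P[:,:2],np.hypot(D[:,0],D[:,1]),np.arctan2(D[:,1],D[:,0])])
E
```

```text
[0.5146 0.0903 0.2609] [-3.1416  0.      1.4024]
315 191
((315.9317626953125, 191.52552795410156), (19.271987915039062, 19.73397445678711), 79.87162017822266) [0.5146 0.0914 0.15  ]
(array([0.5144, 0.0916, 0.1514]), [np.float64(0.2582412604144547), np.float64(0.25824126041447415)])
[[324.     163.       0.5259   0.1158   0.0125  -1.3735]
 [329.     176.       0.5284   0.1035   0.0241  -1.73  ]
 [329.     202.       0.5246   0.0798   0.0235   2.9714]
 [303.     202.       0.5013   0.0838   0.0268   1.4225]
 [302.     173.       0.5053   0.1102   0.0085   1.0759]
 [305.     164.       0.5093   0.1177   0.0167  -0.1171]]
```

To row units: 141 mm / 500 = 0.282, 120 mm / 500 = 0.24.

Emit:
servo_tool(increments=[{"delta_pos":[0.002,0,0.1],"dr":[0,0,0],"claw":1},{"delta_pos":[0.002,0,0.18],"dr":[0,0,0],"claw":1},{"delta_pos":[0.002,0,0.24],"dr":[0,0,0],"claw":1},{"delta_pos":[0.002,0,0.282],"dr":[0,0,0],"claw":1},{"delta_pos":[0.002,0,0.282],"dr":[0,0,0],"claw":0.5}])

```text
t: 4.1
tool_pos: [0.5134, 0.0918, 0.1184]
orientation: [-3.138, 0.001, 1.404]
force: [-0.9, 1.0, 1.0]
opening: 0.0696
gripper_force: 0.0
```

Emit:
servo_tool(increments=[{"delta_pos":[0,0,0],"dr":[0,0,0],"claw":0.4},{"delta_pos":[0,0,0],"dr":[0,0,0],"claw":0.3},{"delta_pos":[0,0,0],"dr":[0,0,0],"claw":0.15},{"delta_pos":[0,0,0],"dr":[0,0,0],"claw":0},{"delta_pos":[0,0,0],"dr":[0,0,0],"claw":0}])

```text
t: 4.72
tool_pos: [0.5156, 0.0917, 0.1213]
orientation: [3.139, -0.0, 1.405]
force: [-0.4, -0.6, 6.7]
opening: 0.0244
gripper_force: 59.3
```

```bash
python3 - <<'E'
from h import *
s=sensors.read_state()
for k in("t","tool_pos","orientation","force","torque","opening","gripper_force"):print(k,s[k])
E
```

```text
t 4.725
tool_pos [0.51556088 0.09166595 0.12133323]
orientation [ 3.13910746e+00 -3.15886718e-04  1.40450541e+00]
force [-0.39080565 -0.55044205  6.68536878]
torque [ 0.021713    0.20328451 -0.01108915]
opening 0.02440663507804918
gripper_force 59.29088473320007
```

To row units: -140 mm / 500 = -0.28, -120 mm / 500 = -0.24.

Emit:
servo_tool(increments=[{"delta_pos":[0,0,-0.03],"dr":[0,0,0],"claw":0},{"delta_pos":[0,0,-0.08],"dr":[0,0,0],"claw":0},{"delta_pos":[0,0,-0.16],"dr":[0,0,0],"claw":0},{"delta_pos":[0,0,-0.24],"dr":[0,0,0],"claw":0},{"delta_pos":[0,0,-0.28],"dr":[0,0,0],"claw":0}])

```text
t: 5.35
tool_pos: [0.5155, 0.0917, 0.2634]
orientation: [3.137, -0.001, 1.405]
force: [-0.1, 0.9, -1.9]
opening: 0.0244
gripper_force: 59.4
```

Emit:
servo_tool(increments=[{"delta_pos":[0,0,0],"dr":[0,0,0],"claw":0},{"delta_pos":[0,0,0],"dr":[0,0,0],"claw":0},{"delta_pos":[0,0,0],"dr":[0,0,0],"claw":0},{"delta_pos":[0,0,0],"dr":[0,0,0],"claw":0},{"delta_pos":[0,0,0],"dr":[0,0,0],"claw":0}])

```text
t: 5.98
tool_pos: [0.5146, 0.0917, 0.2594]
orientation: [-3.141, 0.0, 1.405]
force: [-0.5, 1.0, -1.0]
opening: 0.0243
gripper_force: 59.4
```

```bash
python3 - <<'E'
from h import *
import pickle
s=sensors.read_state()
for k in("t","tool_pos","orientation","force","torque","opening","gripper_force"):print(k,s[k])
tp=s["tool_pos"]-[0,0,.1063];out=[]
for n in("wrist","scene","top"):
    c=calibration(n);im=camera(n)[:,:,::-1];cv2.imwrite(f"pics/{n}4.png",im);pickle.dump(c,open(f"pics/{n}4.pkl","wb"))
    u,v=proj(c,tp,n=="wrist");print(n,u,v)
    a=int(np.clip(u,30,610))-30;b=int(np.clip(v,40,360))-40
    print(a,b);out.append(cv2.resize(im[b:b+80,a:a+60],(260,347),interpolation=cv2.INTER_CUBIC))
cv2.imwrite("pics/c4.png",np.hstack(out))
E
```

```text
t 5.975
tool_pos [0.51458485 0.09167225 0.259406  ]
orientation [-3.14061447e+00  1.00836926e-04  1.40451593e+00]
force [-0.52328059  0.98795782 -1.0252911 ]
torque [-0.03208901  0.01426625  0.00707296]
opening 0.024312683879012188
gripper_force 59.405009150505066
wrist 316.39124782196893 194.35976892271938
286 154
scene 366.33974025882463 162.30082311999533
336 122
top 254.27396129716917 203.1016693674277
224 163
```

View pics/c4.png

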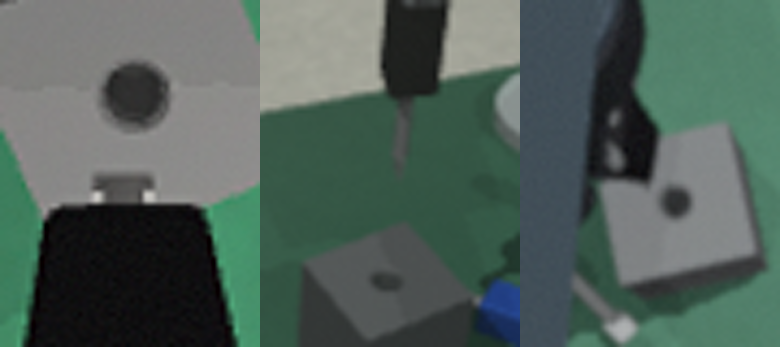

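```bash
python3 - <<'E'
from h import *
g=cv2.cvtColor(cv2.imread("pics/wrist4.png"),cv2.COLOR_BGR2GRAY);print(g[190:206,300:330])
s=cv2.cvtColor(cv2.imread("pics/scene4.png"),cv2.COLOR_BGR2GRAY);print(s[136:168:2,358:380])
s=cv2.cvtColor(cv2.imread("pics/scene0.png"),cv2.COLOR_BGR2GRAY);print(s[158:190:4,355:385])
E
```

```text
[[136 137 136 136 136 136 137 136 135 138 137 137 136 136 138 139 138 138
  138 138 138 138 138 138 139 138 139 139 139 140]
 [137 135 134 136 136 136 137 137 137 138 137 136 139 138 138 137 139 139
  138 138 138 137 138 138 140 139 139 139 139 141]
 [135 136 135 135 137 137 138 137 140 139 140 140 141 141 142 140 141 141
  142 140 140 141 139 139 140 138 140 139 139 138]
 [136 135 136 137 137 136 137 131 125 123 127 126 126 126 126 125 127 126
  125 126 129 136 140 139 138 139 139 138 139 140]
 [136 136 134 135 135 138 136 118 103 100 101 100 100 100 100 101 102 102
  101 100 109 126 142 139 138 140 139 139 140 141]
 [136 137 137 136 137 139 135 109  82  77  77  75  77  78  80  81  82  84
   80  76  83 113 143 140 139 139 138 138 140 139]
 [137 136 136 136 138 137 136 109  84  69  67  76  80  80  82  84  87  86
   81  77  73 105 144 140 138 139 139 140 140 141]
 [135 135 136 135 136 138 133  97  73  73  76  78  79  82  85  85  86  83
   81  99  98 116 140 139 139 138 139 140 139 140]
 [137 138 136 136 138 136 140 152 175 137  89  73  82  81  83  84  86  84
   76 164 181 164 137 140 
[... 2450 characters left out ...]
3 73 73 72 72
  72 74 73 73 74 72]
 [48 46 42 39 44 55 51 31 43 70 87 87 87 87 87 86 70 45 63 73 73 73 74 74
  74 72 73 72 73 73]
 [47 43 39 51 67 63 39 28 30 33 34 37 39 38 35 35 34 34 33 40 51 55 63 72
  72 72 72 72 72 73]
 [64 70 73 73 72 57 28 27 27 27 28 26 26 27 27 27 26 27 32 42 45 55 68 71
  72 72 72 72 72 72]
 [68 72 64 52 43 35 26 27 26 27 27 27 27 26 26 27 26 29 57 76 76 76 75 75
  75 75 76 76 76 76]
 [74 73 70 69 58 31 25 25 27 26 25 27 25 26 26 25 25 36 52 63 71 76 75 76
  75 75 76 75 76 75]
 [71 70 71 70 54 24 24 26 26 25 25 26 25 24 25 25 27 43 54 55 55 55 59 69
  75 75 74 75 75 75]
 [78 78 78 77 74 55 25 26 25 25 26 24 25 25 25 24 36 50 54 67 77 81 86 86
  86 84 78 65 58 54]]
```

To row units: -245.7 mm / 500 = -0.4914, -200 mm / 500 = -0.4, -52.5 degrees / 180 = -0.2917.

Emit:
servo_tool(increments=[{"delta_pos":[-0.1,0.003,0],"dr":[0,0,-0.0583],"claw":0},{"delta_pos":[-0.2,0.006,0],"dr":[0,0,-0.1167],"claw":0},{"delta_pos":[-0.3,0.009,0.02],"dr":[0,0,-0.175],"claw":0},{"delta_pos":[-0.4,0.012,0.04],"dr":[0,0,-0.2333],"claw":0},{"delta_pos":[-0.4914,0.0144,0.06],"dr":[0,0,-0.2917],"claw":0}])

```text
t: 6.75
tool_pos: [0.4812, -0.1521, 0.2302]
orientation: [3.141, 0.001, 2.298]
force: [0.9, -0.1, -0.5]
opening: 0.0246
gripper_force: 59.3
```

To row units: -49.2 degrees / 180 = -0.2733.

Emit:
servo_tool(increments=[{"delta_pos":[0,0,0],"dr":[0,0,-0.0583],"claw":0},{"delta_pos":[0,0,0],"dr":[0,0,-0.1167],"claw":0},{"delta_pos":[0,0,0],"dr":[0,0,-0.175],"claw":0},{"delta_pos":[0,0,0],"dr":[0,0,-0.2333],"claw":0},{"delta_pos":[0,0,0],"dr":[0,0,-0.2733],"claw":0}])

```text
t: 7.38
tool_pos: [0.4815, -0.1505, 0.2302]
orientation: [-3.142, 0.0, -3.128]
force: [-0.7, 0.0, -0.3]
opening: 0.0245
gripper_force: 59.4
```

To row units: 15 mm / 500 = 0.03, 10 mm / 500 = 0.02.

Emit:
servo_tool(increments=[{"delta_pos":[0,0,0.01],"dr":[0,0,0],"claw":0},{"delta_pos":[0,0,0.02],"dr":[0,0,0],"claw":0},{"delta_pos":[0,0,0.03],"dr":[0,0,0],"claw":0},{"delta_pos":[0,0,0.03],"dr":[0,0,0],"claw":0},{"delta_pos":[0,0,0.03],"dr":[0,0,0],"claw":0}])

```text
t: 8.0
tool_pos: [0.4815, -0.1505, 0.2152]
orientation: [3.142, 0.0, -3.133]
force: [-0.1, -0.6, -1.2]
opening: 0.0244
gripper_force: 59.5
```

```bash
python3 - <<'E'
from h import *
import pickle
s=sensors.read_state()
for k in("t","joints","tool_pos","orientation","force","torque","opening"):print(k,s[k])
tp=s["tool_pos"]-[0,0,.1063];out=[]
for n in("wrist","scene"):
    c=calibration(n);im=camera(n)[:,:,::-1];cv2.imwrite(f"pics/{n}5.png",im);pickle.dump(c,open(f"pics/{n}5.pkl","wb"))
    u,v=proj(c,tp,n=="wrist");print(n,u,v, "collar",proj(c,np.array([.4811,-.1535,.094]),n=="wrist"))
    a=int(u)-32;b=int(v)-40
    print(a,b);out.append(cv2.resize(im[b:b+80,a:a+64],(400,500),interpolation=cv2.INTER_CUBIC))
cv2.imwrite("pics/c5.png",np.hstack(out))
E
```

```text
t 8.0
joints [-5.24401623e-01  1.77689226e-01  1.64352491e+00  3.23881936e-05
  1.32036480e+00 -2.10381372e+00]
tool_pos [ 0.48150898 -0.15050146  0.21522169]
orientation [ 3.14157260e+00  2.77601532e-05 -3.13298491e+00]
force [-0.09893916 -0.61184048 -1.19039665]
torque [ 0.02323607  0.03693238 -0.06007546]
opening 0.02435163331572214
wrist 317.0865489552111 195.18837418647888 collar (np.float64(313.8259461004258), np.float64(190.40399248925127))
285 155
scene 261.2646913514042 186.8701070375044 collar (np.float64(260.7880085871068), np.float64(191.46600055571878))
229 146
```

View pics/c5.png

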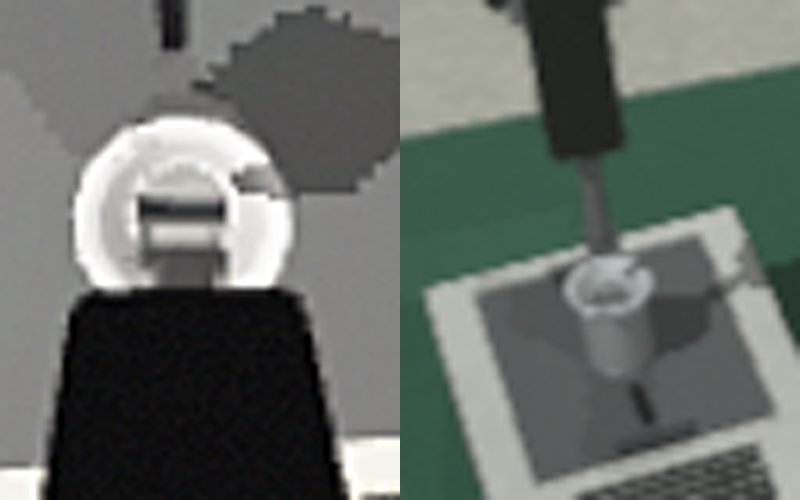

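```bash
python3 - <<'E'
from h import *
g=cv2.cvtColor(cv2.imread("pics/wrist5.png"),cv2.COLOR_BGR2GRAY);np.set_printoptions(linewidth=200)
print("     ",np.arange(295,335))
for r in range(178,203):print(r,g[r,295:335])
E
```

```text
[295 296 297 298 299 300 301 302 303 304 305 306 307 308 309 310 311 312 313 314 315 316 317 318 319 320 321 322 323 324 325 326 327 328 329 330 331 332 333 334]
178 [125 122 121 121 120 121 145 220 252 252 243 220 211 209 201 202 216 212 216 218 220 224 225 228 238 243 247 250 253 255 236 172  97  73  81  82  81  83  80  82]
179 [138 123 123 118 118 148 224 255 248 244 243 233 208 204 208 211 211 214 218 220 221 223 224 224 226 233 242 247 251 254 255 244 165  71  78  82  82  82  82  83]
180 [137 137 135 128 161 229 255 247 220 226 232 204 201 202 202 203 215 232 236 236 233 229 228 225 225 226 231 238 253 255 255 255 251 114  78  80  81  82  83  82]
181 [138 135 130 146 222 254 251 241 231 220 205 196 193 197 216 224 223 225 199 205 203 222 247 239 228 226 232 239 250 196 193 201 189 136  75  78  79  83  83  81]
182 [137 134 126 195 245 253 244 236 221 201 189 190 204 193 213 218 200 199 180 184 182 194 223 220 238 239 221 177 190 132 135 154 162 163 110  84  81  80  82  81]
183 [139 134 121 233 253 248 243 226 199 185 188 197 230 201 201 196 179 181 182 186 187 185 184 189 233 247
[... 2511 characters left out ...]
250 253 255 204 146 129 133 133 134]
199 [136 138 134 120 205 255 255 247 237 217 191 184 193 194 154 109  85  79  84  83  84  84  80  68 132 142 185 238 239 253 255 255 255 246 160 136 134 135 135 135]
200 [136 137 138 126 157 222 255 253 242 226 200 176 178 192 149 100  82  76  79  78  78  79  75  65 140 158 189 234 252 255 255 255 255 190 128 125 131 135 137 134]
201 [137 141 141 138 101  63 103 142 139 136 112  46  49  46  31  26  24  26  25  25  24  26  24  19  51  57  56  57  59  60  56  55  51  19  26  61  92 119 142 135]
202 [140 146  99  59  30  16  31  46  43  43  36  16  17  18  13  10  13  14  12  12  13  14  13  12  19  18  20  20  20  21  21  21  20  11  11  21  23  50  89 140]
```

```bash
python3 - <<'E'
from h import *
import pickle
c=pickle.load(open("pics/wrist5.pkl","rb"))
print("tip",plane(c,314.1,194.6,.1089,True),"rim",plane(c,314.,190.45,.094,True))
for z in(.088,.083,.078,.074):print(z,proj(c,np.array([.4811,-.1535,z]),True))
a=plane(c,307.5,188.1,.083,True);b=plane(c,319.8,188.5,.083,True);print(a,b)
E
```

```text
tip [ 0.48099576 -0.15314357  0.1089    ] rim [ 0.48114302 -0.15333794  0.094     ]
0.088 (np.float64(313.8748397872681), np.float64(188.78895252190858))
0.083 (np.float64(313.91416760958526), np.float64(187.49108108637768))
0.078 (np.float64(313.95227001995), np.float64(186.23466107061682))
0.074 (np.float64(313.98190683259287), np.float64(185.2580792298317))
[ 0.48175087 -0.15968402  0.083     ] [ 0.48206001 -0.14781626  0.083     ]
```

To row units: 20 mm / 500 = 0.04, 19 mm / 500 = 0.038.

Emit:
servo_tool(increments=[{"delta_pos":[0,-0.0004,0.012],"dr":[0,0,0],"claw":0},{"delta_pos":[0,-0.0004,0.024],"dr":[0,0,0],"claw":0},{"delta_pos":[0,-0.0004,0.032],"dr":[0,0,0],"claw":0},{"delta_pos":[0,-0.0004,0.038],"dr":[0,0,0],"claw":0},{"delta_pos":[0,-0.0004,0.04],"dr":[0,0,0],"claw":0}])

```text
t: 8.72
tool_pos: [0.4814, -0.1506, 0.195]
orientation: [3.141, -0.0, -3.133]
force: [-0.5, 0.4, -2.3]
opening: 0.0244
gripper_force: 59.5
```

To row units: 4 mm / 500 = 0.008, 3.2 mm / 500 = 0.0064.

Emit:
servo_tool(increments=[{"delta_pos":[0,0,0.0016],"dr":[0,0,0],"claw":0},{"delta_pos":[0,0,0.0032],"dr":[0,0,0],"claw":0},{"delta_pos":[0,0,0.0048],"dr":[0,0,0],"claw":0},{"delta_pos":[0,0,0.0064],"dr":[0,0,0],"claw":0},{"delta_pos":[0,0,0.008],"dr":[0,0,0],"claw":0}])

```text
t: 9.35
tool_pos: [0.4814, -0.1507, 0.1911]
orientation: [3.142, -0.0, -3.133]
force: [-0.1, 0.5, -1.0]
opening: 0.0242
gripper_force: 59.5
```

To row units: 3.2 mm / 500 = 0.0064, 2.4 mm / 500 = 0.0048.

Emit:
servo_tool(increments=[{"delta_pos":[0,0,0.0016],"dr":[0,0,0],"claw":0},{"delta_pos":[0,0,0.0032],"dr":[0,0,0],"claw":0},{"delta_pos":[0,0,0.0048],"dr":[0,0,0],"claw":0},{"delta_pos":[0,0,0.0064],"dr":[0,0,0],"claw":0},{"delta_pos":[0,0,0.0064],"dr":[0,0,0],"claw":0}])

```text
t: 9.98
tool_pos: [0.4814, -0.1507, 0.1879]
orientation: [3.142, -0.0, -3.133]
force: [-0.3, 0.5, -0.9]
opening: 0.0247
gripper_force: 59.5
```

Tip at about 0.0816; still free. Continue gently.

To row units: 2.4 mm / 500 = 0.0048, 1.8 mm / 500 = 0.0036.

Emit:
servo_tool(increments=[{"delta_pos":[0,0,0.0012],"dr":[0,0,0],"claw":0},{"delta_pos":[0,0,0.0024],"dr":[0,0,0],"claw":0},{"delta_pos":[0,0,0.0036],"dr":[0,0,0],"claw":0},{"delta_pos":[0,0,0.0048],"dr":[0,0,0],"claw":0},{"delta_pos":[0,0,0.0048],"dr":[0,0,0],"claw":0}])

```text
t: 10.6
tool_pos: [0.4817, -0.1508, 0.1859]
orientation: [-3.141, 0.001, -3.133]
force: [0.4, 0.9, 4.6]
opening: 0.0242
gripper_force: 60.1
```

To row units: 3.4 mm / 500 = 0.0068, 3 mm / 500 = 0.006.

Emit:
servo_tool(increments=[{"delta_pos":[0,0,0.0016],"dr":[0,0,0],"claw":0},{"delta_pos":[0,0,0.0032],"dr":[0,0,0],"claw":0},{"delta_pos":[0,0,0.0048],"dr":[0,0,0],"claw":0},{"delta_pos":[0,0,0.006],"dr":[0,0,0],"claw":0},{"delta_pos":[0,0,0.0068],"dr":[0,0,0],"claw":0}])

```text
t: 11.22
tool_pos: [0.4818, -0.1509, 0.1827]
orientation: [-3.141, 0.001, -3.133]
force: [-0.1, 0.7, 7.0]
opening: 0.0243
gripper_force: 60.5
```

To row units: 0.6 mm / 500 = 0.0012, 24 degrees / 180 = 0.1333.

Emit:
servo_tool(increments=[{"delta_pos":[0,0,0.0012],"dr":[0,0,0],"claw":0},{"delta_pos":[0,0,0.0012],"dr":[0,0,0.0333],"claw":0},{"delta_pos":[0,0,0.0012],"dr":[0,0,0.0667],"claw":0},{"delta_pos":[0,0,0.0012],"dr":[0,0,0.1],"claw":0},{"delta_pos":[0,0,0.0012],"dr":[0,0,0.1333],"claw":0}])

```text
t: 11.85
tool_pos: [0.4822, -0.1512, 0.1824]
orientation: [-3.141, 0.002, 2.728]
force: [0.3, 1.0, 7.0]
opening: 0.0244
gripper_force: 60.5
```

```bash
python3 - <<'E'
from h import *
s=sensors.read_state()
for k in("t","tool_pos","orientation","force","torque","opening"):print(k,s[k])
E
```

```text
t 11.85
tool_pos [ 0.48219709 -0.15118905  0.18235385]
orientation [-3.14124680e+00  2.25696240e-03  2.72827419e+00]
force [0.29556263 0.99666743 7.0077945 ]
torque [-0.09695746 -0.04808183  0.04433632]
opening 0.024444493935767822
```

To row units: -2.7 mm / 500 = -0.0054, -2.3 mm / 500 = -0.0046, 40 degrees / 180 = 0.2222.

Emit:
servo_tool(increments=[{"delta_pos":[-0.0016,-0.0002,0.0004],"dr":[0,0,0.0444],"claw":0},{"delta_pos":[-0.0026,-0.0006,0.0006],"dr":[0,0,0.0889],"claw":0},{"delta_pos":[-0.0036,-0.001,0.0006],"dr":[0,0,0.1333],"claw":0},{"delta_pos":[-0.0046,-0.0016,0.0006],"dr":[0,0,0.1778],"claw":0},{"delta_pos":[-0.0054,-0.002,0.0006],"dr":[0,0,0.2222],"claw":0}])

```text
t: 12.48
tool_pos: [0.4838, -0.1531, 0.1822]
orientation: [3.141, 0.001, 2.029]
force: [-1.1, 0.2, 8.5]
opening: 0.0246
gripper_force: 60.8
```

```bash
python3 - <<'E'
from h import *
s=sensors.read_state()
for k in("t","tool_pos","orientation","force","torque","opening"):print(k,s[k])
E
```

```text
t 12.475
tool_pos [ 0.48382483 -0.15312219  0.18215231]
orientation [3.14118597e+00 1.37036582e-03 2.02901517e+00]
force [-1.14595682  0.19160272  8.48002851]
torque [0.04098405 0.45686848 0.07948908]
opening 0.024551267416873194
```

To row units: -1 mm / 500 = -0.002, -0.9 mm / 500 = -0.0018, 26 degrees / 180 = 0.1444.

Emit:
servo_tool(increments=[{"delta_pos":[-0.0006,-0.0002,0],"dr":[0,0,0.0389],"claw":0},{"delta_pos":[-0.0012,-0.0004,0],"dr":[0,0,0.0722],"claw":0},{"delta_pos":[-0.0016,-0.0006,0],"dr":[0,0,0.1],"claw":0},{"delta_pos":[-0.0018,-0.0008,0],"dr":[0,0,0.1278],"claw":0},{"delta_pos":[-0.002,-0.001,0],"dr":[0,0,0.1444],"claw":0}])

```text
t: 13.1
tool_pos: [0.4836, -0.1541, 0.1821]
orientation: [3.141, 0.001, 1.578]
force: [-1.7, -0.7, 9.8]
opening: 0.0244
gripper_force: 60.8
```

```bash
python3 - <<'E'
from h import *
s=sensors.read_state()
for k in("t","tool_pos","orientation","force","torque","opening"):print(k,s[k])
E
```

```text
t 13.1
tool_pos [ 0.48362752 -0.15406429  0.1821344 ]
orientation [3.14099402e+00 7.96190721e-04 1.57778989e+00]
force [-1.70098417 -0.71047459  9.75423161]
torque [0.18808066 0.54158954 0.04694177]
opening 0.024361341693492963
```

To row units: -0.1 mm / 500 = -0.0002, 6 degrees / 180 = 0.0333.

Emit:
servo_tool(increments=[{"delta_pos":[-0.0002,0,-0.0002],"dr":[0,0,0.0083],"claw":0},{"delta_pos":[-0.0002,0,-0.0002],"dr":[0,0,0.0167],"claw":0},{"delta_pos":[-0.0002,0,-0.0002],"dr":[0,0,0.025],"claw":0},{"delta_pos":[-0.0002,0,-0.0002],"dr":[0,0,0.0333],"claw":0},{"delta_pos":[-0.0002,0,-0.0002],"dr":[0,0,0.0333],"claw":0}])

```text
t: 13.72
tool_pos: [0.4836, -0.1542, 0.1822]
orientation: [3.141, 0.001, 1.475]
force: [-2.4, -0.2, 8.4]
opening: 0.0245
gripper_force: 60.8
```

```bash
python3 - <<'E'
from h import *
s=sensors.read_state()
for k in("t","tool_pos","orientation","force","torque","opening"):print(k,s[k])
E
```

```text
t 13.725
tool_pos [ 0.48355304 -0.1541603   0.18215603]
orientation [3.14111984e+00 7.41969981e-04 1.47490252e+00]
force [-2.35028135 -0.15724012  8.39954151]
torque [0.14174604 0.49805538 0.02172328]
opening 0.024456891844478655
```

To row units: 5 degrees / 180 = 0.0278.

Emit:
servo_tool(increments=[{"delta_pos":[0,0,0],"dr":[0,0,0.0083],"claw":0},{"delta_pos":[0,0,0],"dr":[0,0,0.0167],"claw":0},{"delta_pos":[0,0,0],"dr":[0,0,0.0222],"claw":0},{"delta_pos":[0,0,0],"dr":[0,0,0.0278],"claw":0},{"delta_pos":[0,0,0],"dr":[0,0,0.0278],"claw":0}])

```text
t: 14.35
tool_pos: [0.4836, -0.1542, 0.1821]
orientation: [3.141, 0.001, 1.388]
force: [-1.6, 0.2, 9.5]
opening: 0.0245
gripper_force: 60.8
```

```bash
python3 - <<'E'
from h import *
s=sensors.read_state()
for k in("t","tool_pos","orientation","force","torque","opening"):print(k,s[k])
E
```

```text
t 14.35
tool_pos [ 0.48355111 -0.15417042  0.18214342]
orientation [3.14107116e+00 6.89088054e-04 1.38777339e+00]
force [-1.64457281  0.163145    9.48319243]
torque [0.11221437 0.49573466 0.08110771]
opening 0.024540725836264835
```

To row units: -7 mm / 500 = -0.014, -5 mm / 500 = -0.01, -7 degrees / 180 = -0.0389.

Emit:
servo_tool(increments=[{"delta_pos":[0,0,0],"dr":[0,0,-0.0222],"claw":0},{"delta_pos":[0,0,-0.002],"dr":[0,0,-0.0389],"claw":0},{"delta_pos":[0,0,-0.006],"dr":[0,0,-0.0389],"claw":0},{"delta_pos":[0,0,-0.01],"dr":[0,0,-0.0389],"claw":0},{"delta_pos":[0,0,-0.014],"dr":[0,0,-0.0389],"claw":0}])

```text
t: 14.98
tool_pos: [0.4833, -0.1538, 0.188]
orientation: [-3.141, -0.0, 1.51]
force: [1.1, -0.4, -2.2]
opening: 0.0243
gripper_force: 59.5
```

To row units: -40 mm / 500 = -0.08, -36 mm / 500 = -0.072.

Emit:
servo_tool(increments=[{"delta_pos":[0,0,-0.012],"dr":[0,0,0],"claw":0},{"delta_pos":[0,0,-0.028],"dr":[0,0,0],"claw":0},{"delta_pos":[0,0,-0.052],"dr":[0,0,0],"claw":0},{"delta_pos":[0,0,-0.072],"dr":[0,0,0],"claw":0},{"delta_pos":[0,0,-0.08],"dr":[0,0,0],"claw":0}])

```text
t: 15.6
tool_pos: [0.4839, -0.1541, 0.2296]
orientation: [3.14, 0.001, 1.51]
force: [-0.3, 0.2, -0.8]
opening: 0.0244
gripper_force: 59.5
```

```bash
python3 - <<'E'
from h import *
import pickle
s=sensors.read_state()
for k in("t","tool_pos","orientation","force","torque","opening"):print(k,s[k])
tp=s["tool_pos"]-[0,0,.1063]
n="wrist";c=calibration(n);im=camera(n)[:,:,::-1];cv2.imwrite(f"pics/{n}6.png",im);pickle.dump(c,open(f"pics/{n}6.pkl","wb"))
u,v=proj(c,tp,True);print(u,v,"collar",proj(c,np.array([.4811,-.1535,.094]),True))
a=int(u)-32;b=int(v)-40;print(a,b)
cv2.imwrite("pics/c6.png",cv2.resize(im[b:b+80,a:a+64],(480,600),interpolation=cv2.INTER_CUBIC))
E
```

```text
t 15.6
tool_pos [ 0.48393172 -0.15414658  0.22955516]
orientation [3.14009910e+00 7.80558659e-04 1.50995335e+00]
force [-0.25599138  0.21751322 -0.7843403 ]
torque [ 0.00832198 -0.02058679 -0.00136541]
opening 0.02440205190162999
316.1242206636607 194.29163018871697 collar (np.float64(313.1464189478971), np.float64(185.762796987986))
284 154
```

View pics/c6.png

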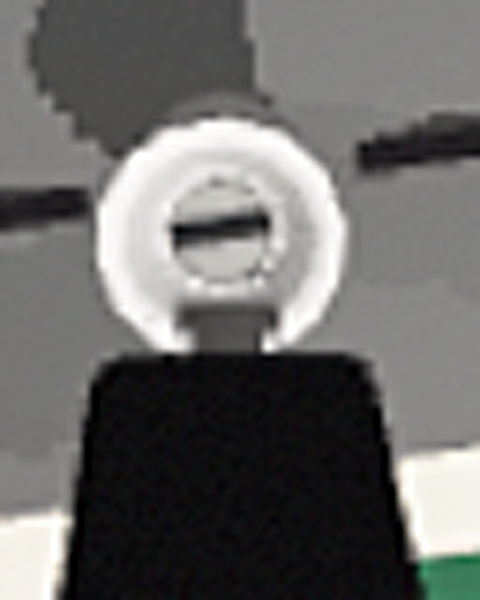

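```bash
python3 - <<'E'
from h import *
import pickle
c=pickle.load(open("pics/wrist4.pkl","rb"));g=cv2.cvtColor(cv2.imread("pics/wrist4.png"),cv2.COLOR_BGR2GRAY)
m=np.zeros_like(g);cv2.circle(m,(317,176),13,255,-1)
b=((g<95)&(m>0)).astype(np.uint8);cs,_=cv2.findContours(b,cv2.RETR_EXTERNAL,cv2.CHAIN_APPROX_NONE);e=cv2.fitEllipse(max(cs,key=cv2.contourArea));print(e)
print("hole",plane(c,*e[0],.075,True),"tip then",plane(c,314.4,193.9,.1531,True))
c=pickle.load(open("pics/wrist6.pkl","rb"));print("tip now",plane(c,314.0,193.9,.1233,True))
E
```

```text
((317.0621643066406, 175.41781616210938), (14.0099458694458, 14.806854248046875), 109.72528839111328)
hole [0.51535898 0.09197519 0.075     ] tip then [0.5129215  0.09237802 0.1531    ]
tip now [ 0.4820837  -0.15365947  0.1233    ]
```

To row units: 246.4 mm / 500 = 0.4928, 215 mm / 500 = 0.43, 6 degrees / 180 = 0.0333.

Emit:
servo_tool(increments=[{"delta_pos":[0.1,0.008,-0.03],"dr":[0,0,0.0111],"claw":0},{"delta_pos":[0.21,0.016,-0.03],"dr":[0,0,0.0222],"claw":0},{"delta_pos":[0.32,0.024,-0.03],"dr":[0,0,0.0333],"claw":0},{"delta_pos":[0.43,0.03,-0.03],"dr":[0,0,0.0333],"claw":0},{"delta_pos":[0.4928,0.0356,-0.03],"dr":[0,0,0.0333],"claw":0}])

```text
t: 16.27
tool_pos: [0.5159, 0.0936, 0.2432]
orientation: [-3.141, -0.0, 1.407]
force: [0.5, -0.5, 0.2]
opening: 0.0245
gripper_force: 59.5
```

To row units: 45 mm / 500 = 0.09, 35 mm / 500 = 0.07.

Emit:
servo_tool(increments=[{"delta_pos":[0,0,0.04],"dr":[0,0,0],"claw":0},{"delta_pos":[0,0,0.07],"dr":[0,0,0],"claw":0},{"delta_pos":[0,0,0.09],"dr":[0,0,0],"claw":0},{"delta_pos":[0,0,0.09],"dr":[0,0,0],"claw":0},{"delta_pos":[0,0,0.09],"dr":[0,0,0],"claw":0}])

```text
t: 16.9
tool_pos: [0.5167, 0.0905, 0.1989]
orientation: [3.141, -0.0, 1.404]
force: [-0.2, 0.2, -0.9]
opening: 0.0244
gripper_force: 59.5
```

```bash
python3 - <<'E'
from h import *
import pickle
s=sensors.read_state()
for k in("t","tool_pos","orientation","force","torque","opening"):print(k,s[k])
tp=s["tool_pos"]-[0,0,.1063]
n="wrist";c=calibration(n);im=camera(n)[:,:,::-1];cv2.imwrite(f"pics/{n}7.png",im);pickle.dump(c,open(f"pics/{n}7.pkl","wb"))
u,v=proj(c,tp,True);print(u,v,"hole",proj(c,np.array([.515,.0915,.075]),True))
g=cv2.cvtColor(im,cv2.COLOR_BGR2GRAY);np.set_printoptions(linewidth=200)
print("     ",np.arange(300,334))
for r in range(178,204):print(r,g[r,300:334])
E
```

```text
t 16.9
tool_pos [0.51669593 0.09047416 0.19889533]
orientation [ 3.14076816e+00 -9.66395898e-05  1.40436683e+00]
force [-0.24963997  0.18366352 -0.8770755 ]
torque [-0.03390972 -0.01013138  0.0140557 ]
opening 0.024433897128134253
316.16320761152207 194.4168708821583 hole (np.float64(314.18615766673173), np.float64(188.63707090342976))
      [300 301 302 303 304 305 306 307 308 309 310 311 312 313 314 315 316 317 318 319 320 321 322 323 324 325 326 327 328 329 330 331 332 333]
178 [ 71  74  76  74  76  76  75  75  72  72  67  83 131 127 124 124 126 131 131 136 137 136 135 137 135 134 136 135 136 136 136 135 136 136]
179 [ 77  79  72  73  74  74  73  76  71  70  60  67 117 110 107 104 103 108 115 132 135 135 136 136 137 136 135 136 136 136 137 136 137 137]
180 [137 138  76  65  67  67  72  98 123 117  86  45  52  58  58  59  65  77 101  95 117 132 137 136 135 135 136 136 134 136 136 137 135 137]
181 [135 136 124 127 129 126 123 124 103  78  55  44  46  48  47  49  50  55  68  80  94 108 124 140 136 135 136 136 135 138 137 136 137 136]
182 [132 133 134 137 136 134 127 107  73  50  42  
[... 2305 characters left out ...]
9 186 170 142 145 144 144 145 145 146 145 145 143 144 145]
199 [143 143 145 146 146 146 152 191 155 111  82  81  88  87  88  90  91  91  78 184 204 185 146 148 150 149 150 151 149 151 150 148 146 146]
200 [134 138 139 137 137 138 140 174 179 128  76  77  81  81  84  88  86  85  78 145 165 156 138 139 139 140 142 142 141 140 141 142 146 147]
201 [ 69  73  73  74  75  64  30  32  34  27  23  26  25  26  27  28  28  27  23  34  33  33  36  35  37  37  35  34  35  34  67  97 130 150]
202 [16 23 26 25 27 18 11 14 19 11 14 17 11 19 14 12 16 14 13 17 15 16 20 14 14 17 13 16 15 14 22 26 55 99]
203 [13  7 13  9 13 14 14 16 14 12 14 14 13 11 16 17 15 15 12 15 12 13 11 12 10 19 13 16  9 12 11  6 45 96]
```

To row units: 30 mm / 500 = 0.06, 25 mm / 500 = 0.05.

Emit:
servo_tool(increments=[{"delta_pos":[0,0,0.016],"dr":[0,0,0],"claw":0},{"delta_pos":[0,0,0.03],"dr":[0,0,0],"claw":0},{"delta_pos":[0,0,0.04],"dr":[0,0,0],"claw":0},{"delta_pos":[0,0,0.05],"dr":[0,0,0],"claw":0},{"delta_pos":[0,0,0.06],"dr":[0,0,0],"claw":0}])

```text
t: 17.58
tool_pos: [0.5163, 0.091, 0.1681]
orientation: [-3.142, -0.0, 1.405]
force: [0.2, -0.2, -1.2]
opening: 0.0243
gripper_force: 59.5
```

To row units: 44 mm / 500 = 0.088, 42 mm / 500 = 0.084.

Emit:
servo_tool(increments=[{"delta_pos":[0,0,0.024],"dr":[0,0,0],"claw":0},{"delta_pos":[0,0,0.048],"dr":[0,0,0],"claw":0},{"delta_pos":[0,0,0.068],"dr":[0,0,0],"claw":0},{"delta_pos":[0,0,0.084],"dr":[0,0,0],"claw":0},{"delta_pos":[0,0,0.088],"dr":[0,0,0],"claw":0}])

```text
t: 18.2
tool_pos: [0.5159, 0.0909, 0.1237]
orientation: [-3.14, 0.0, 1.405]
force: [0.4, 0.2, -1.5]
opening: 0.0248
gripper_force: 59.5
```

To row units: 2.5 mm / 500 = 0.005, 1.5 mm / 500 = 0.003.

Emit:
servo_tool(increments=[{"delta_pos":[0,0,0.001],"dr":[0,0,0],"claw":0},{"delta_pos":[0,0,0.002],"dr":[0,0,0],"claw":0},{"delta_pos":[0,0,0.003],"dr":[0,0,0],"claw":0},{"delta_pos":[0,0,0.004],"dr":[0,0,0],"claw":0},{"delta_pos":[0,0,0.005],"dr":[0,0,0],"claw":0}])

```text
t: 18.82
tool_pos: [0.5163, 0.091, 0.122]
orientation: [3.141, -0.0, 1.405]
force: [-0.4, 0.4, -0.8]
opening: 0.0245
gripper_force: 59.5
```

To row units: 1.2 mm / 500 = 0.0024, 0.9 mm / 500 = 0.0018.

Emit:
servo_tool(increments=[{"delta_pos":[0,0,0.0006],"dr":[0,0,0],"claw":0},{"delta_pos":[0,0,0.0012],"dr":[0,0,0],"claw":0},{"delta_pos":[0,0,0.0018],"dr":[0,0,0],"claw":0},{"delta_pos":[0,0,0.0024],"dr":[0,0,0],"claw":0},{"delta_pos":[0,0,0.0024],"dr":[0,0,0],"claw":0}])

```text
t: 19.45
tool_pos: [0.5163, 0.0909, 0.1214]
orientation: [3.141, -0.0, 1.405]
force: [-2.5, -0.1, 4.9]
opening: 0.0246
gripper_force: 60.3
```

To row units: -0.5 mm / 500 = -0.001.

Emit:
servo_tool(increments=[{"delta_pos":[0,0,-0.001],"dr":[0,0,0],"claw":0.35},{"delta_pos":[0,0,-0.001],"dr":[0,0,0],"claw":0.4},{"delta_pos":[0,0,-0.001],"dr":[0,0,0],"claw":0.7},{"delta_pos":[0,0,-0.001],"dr":[0,0,0],"claw":1},{"delta_pos":[0,0,-0.001],"dr":[0,0,0],"claw":1}])

```text
t: 20.08
tool_pos: [0.5162, 0.0909, 0.1211]
orientation: [-3.141, 0.0, 1.405]
force: [-0.1, 0.0, 0.9]
opening: 0.085
gripper_force: 0.0
```

To row units: -140 mm / 500 = -0.28, -100 mm / 500 = -0.2.

Emit:
servo_tool(increments=[{"delta_pos":[0,0,-0.04],"dr":[0,0,0],"claw":1},{"delta_pos":[0,0,-0.12],"dr":[0,0,0],"claw":1},{"delta_pos":[0,0,-0.2],"dr":[0,0,0],"claw":1},{"delta_pos":[0,0,-0.28],"dr":[0,0,0],"claw":1},{"delta_pos":[0,0,-0.28],"dr":[0,0,0],"claw":1}])

```text
t: 20.7
tool_pos: [0.5183, 0.0909, 0.2649]
orientation: [3.134, -0.001, 1.405]
force: [-0.1, -0.1, -0.3]
opening: 0.0854
gripper_force: 0.0
```

```bash
python3 - <<'E'
from h import *
import pickle
s=sensors.read_state();print(s["t"],s["tool_pos"],s["force"],s["opening"])
c=calibration("wrist");im=camera("wrist")[:,:,::-1];cv2.imwrite("pics/w8.png",im)
g=cv2.cvtColor(im,cv2.COLOR_BGR2GRAY)
u,v=map(int,proj(c,np.array([.515,.0915,.15]),True))
def disk(c,g,u,v,lo=75):
    m=np.zeros_like(g);cv2.circle(m,(u,v),13,255,-1)
    b=((g>lo)&(m>0)).astype(np.uint8);cs,_=cv2.findContours(b,cv2.RETR_EXTERNAL,cv2.CHAIN_APPROX_NONE);return cv2.fitEllipse(max(cs,key=cv2.contourArea))
e=disk(c,g,u,v);print(u,v,e,plane(c,*e[0],.15,True))
sc=camera("scene")[:,:,::-1];cv2.imwrite("pics/s8.png",sc)
o=cv2.imread("pics/scene0.png")
a=im[100:280,200:440];b=cv2.resize(sc[110:230,300:460],(240,180));b0=cv2.resize(o[110:230,300:460],(240,180))
cv2.imwrite("pics/c8.png",np.hstack([a,b0,b]))
print(np.abs(sc[145:215,340:395].astype(int)-o[145:215,340:395]).mean())
E
```

```text
20.7 [0.51826724 0.09090253 0.26488247] [-0.0794869  -0.05722886 -0.26383901] 0.08542431233604153
311 191 ((311.5527648925781, 192.60855102539062), (18.85209083557129, 19.428659439086914), 97.730712890625) [0.51478788 0.09090282 0.15      ]
4.770649350649351
```

View pics/c8.png

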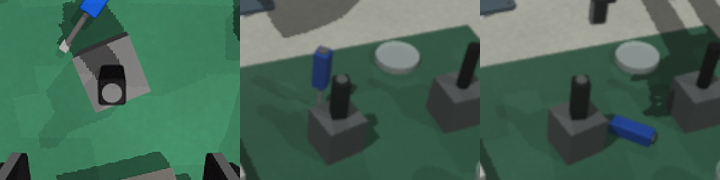

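```bash
python3 -c "
from station import job
print(job.hand_in())"
```

```text
the job is handed in; nothing more can be done
None
```

The job is handed in: the slot lines up with the dark marks, the stud appears to have sprung back up latched, and the driver is home in its stand and released at t ≈ 21 s, but I viewed 11 pictures (limit 10), and the blue look-alike, upright at t = 0, was lying down by t = 1.35 s, before the arm came near it, so I take it to have toppled by itself, and I left it lying there.

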